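Refit the dial ring and push-on knob of the kitchen radio and hold it pressed

ROBOT

A 6-joint arm with a two-finger parallel gripper is mounted at the origin on the work surface. World frame = base frame: x ahead of the robot, y to its left, z up, the work surface at z = 0. Lengths are in m, angles in degrees, forces in N, time in s.
With the tool pointing down it reaches from about 0.325 to 0.775 m from the base axis. Payload 5.5 kg.
Tool frame: the origin (TCP) lies at the centre of the arm's flange, where the gripper is bolted on; the fingertips stand 182 mm ahead of it and the grasp point (between the pads) lies 163 mm ahead of it; z points along the fingers, y is the direction in which the jaws open and shut (so a half turn about z gives the same grasp; the last joint's range is limited). The gripper opens to 88 mm and grips with 3 to 60 N. Pads are 20 mm wide; open, the fingers measure 115 mm over their backs; the gripper's body (75 mm by 178 mm) begins 61 mm behind the grasp point.
Start: joints at [69.746, 5.22, 70.514, -0, 104.267, -3.249], TCP at [0.175, 0.574, 0.405] pointing down, gripper open.
Joint ranges: [-164.24, 164.24], [-49.07, 125.15], [9.68, 141.18], [-86.29, 266.29], [3.28, 154.24], [-151.56, 151.56]. Speed limits (degrees/s): [147.25, 147.25, 172.46, 180, 180, 180].

INTERFACE

Orientations are given as [roll, pitch, yaw] about the fixed x, y, z axes, in that order (R = Rz(yaw) Ry(pitch) Rx(roll)).
In Python, from station import r gives the robot as it stands. The module is installed in compiled form; this text tells all that it offers. Calls block until the motion is done:
- r.reach(position, orientation): joint-space move of the TCP to a pose.
- r.servo_line(position, rotation=None, speed=0.15): straight line of the TCP; rotation=None keeps the orientation; speed is the mean speed in m/s.
- r.move_joints(angles): joint-space move.
- r.let_go() and r.grab(squeeze=None): open the fingers fully, or close them until they stop; squeeze is the grip in N (None keeps the last).
- r.wait(seconds).
- r.inverse_kinematics(position, orientation): joint angles nearest the present ones, or None.
- r.sense(): the state.
- r.snapshot(name): name is "scene" or "top"; returns a dict with "frame" (400x640x3 uint8, red, green, blue), "fx", "fy", "cx", "cy" (pixels), "dist_coeffs" ([k1, k2, p1, p2, k3] as OpenCV has them; the pictures are not rectified), "R" (3x3) and "t" (3): a world point X has camera coordinates R X + t. Camera axes: x right, y down, z forward; pixel columns grow to the right and rows downward; lengths in m; the calibration is good to about 2 mm. A picture is of the moment at which its call begins. There is no depth.
A pose or a line that the arm cannot do raises r.IKError and nothing moves.
- r.hand_in(): hands the job in, once; it reports no verdict.
The state is a dict: "clock": time; "joints": joint angles; "joint_vel": joint speeds; "joint_torque": joint torques, N m; "tcp_pos": TCP position; "orientation": TCP orientation; "contact_force": force on the tool from outside, world axes, zero at the start; "torque": the same for the moment, N m; "opening": finger opening in m.
Only numpy, scipy, OpenCV 4.12 (cv2) and the standard library are available. Lean on these libraries where they do the work, as an engineer would, in place of code of your own. Each camera call takes 0.05 s, during which the arm holds its last target.

TASK

The top control of the kitchen radio on the fridge has come apart: set the white dial ring from the black dish flat over the collar on the radio's raised pedestal and let go of it, then pick up the red knob from the bamboo box, turn it so that the end with the white stripe lies on the same side as the flat of the brass D-shaft, and push it all the way home on the shaft. Keep pressing, so that the sprung shaft stays pushed most of the way in (to its stop is fine), and finish like that, still holding the knob and pressing down. Leave the jar, the shaker, the spoons, the tin and the mug where they stand.

Things in the scene. Friction and masses are not known exactly. Their poses are not given: they have to be found in the camera images.
- ring_center (a point): white dial ring with black ticks, loose, lying flat in the dish: outside diameter 56, hole 31, height 12 mm. The point is the centre of the ring, half-way up (6 mm above its underside); z is its axis. How it is turned about its axis does not matter.
- dish: round black ceramic dish, loose, 0.45 kg: 166 mm across the top; flat inside over a diameter of at least 136 mm, inner floor 6 mm above the fridge top, sloping rim to 18 mm above the fridge top. Origin at the centre of its underside. It carries the ring and may stand on either side of the radio.
- knob_center (a point): red bar-shaped push-on knob, loose, on the bamboo box's lid: 40 long (x), 24 wide (y; flat sides to grip), 32 high. Point at its centre, half-way up, on the bore's axis; x to the white-striped end, z up. Keyed bore in the underside, 13 deep, from -9 to +5 in x and -9 to +9 in y: fits the D-shaft only with knob x along shaft x. Home, the bore's ceiling is on the tip: this point 3 mm above it.
- shaft_tip (a point): tip centre of the upright brass D-shaft on the radio: diameter 16, flat 4 mm from the axis on its +x side (x points out through the flat), z up; top 3 mm tapered by 2.4 mm all round. Stands 22 mm out of the collar when up (tip 34 mm above point collar), sinks against a spring; turns only stiffly about z (0.25 N m). At the start the flat points within 1 rad of straight away from the robot.
- shaft_press (a joint): how far the shaft is pushed in, in m: 0 up, 0.006 at its stop. Spring: 3 N to start it, 8 N at 0.004, 10 N at 0.006.
- collar (a point): on the radio, on the shaft's axis, at the pedestal's shoulder where the ring rests. Black pedestal, 40 mm diameter, rises 16 mm from the radio's top to here; above it the grey collar, 26 diameter, 12 high, tapered to 21 at its top, goes through the ring's hole. Ring in place: its centre 6 mm above this point, its top level with the collar's; at the shaft's stop the home knob clears it by 3 mm.
- radio: sage-green kitchen radio, fixed, 120 (x) x 220 (y) x 100 mm high, pedestal and shaft in the middle of its top. Origin at the centre of its underside.
- bamboo_box: fixed bamboo box with sliding lid, 170 (x) x 110 (y) x 60 mm high, lid closed and level with the top. Origin at the centre of its underside. It carries the knob and may stand on either side of the radio.
- clamp_jar: glass jar with orange seal and wire clamp, 84 diameter, 106 high, loose. Origin at the centre of its underside; a bystander.
- shaker: empty steel shaker, 72 diameter, 120 high, loose. Origin at the centre of its underside; a bystander.
- spoon_set: yellow plastic measuring spoons fanned out on a wire ring, about 110 long, 10 high, loose; the origin is at the wire ring and the spoons point along +x of the set; a bystander.
- tea_tin: blue-grey tin with metal lid, 60 diameter, 74 high, loose. Origin at the centre of its underside; a bystander.
- mug: white mug, 76 diameter, 85 high, loose. Origin at the centre of its underside; a bystander.
Things that resemble listed ones, but are neither listed nor needed, are in the scene too. There is more than one size of the part that bears knob_center; the job needs the smallest.

How it is judged (in metres and radians):
On the way, in this order (a step that is already met when the one before it is completed fails the run):
1. the ring lies flat over the collar on the pedestal, let go (horizontal distance between ring_center and collar below 0.0045 m and z of ring_center in the frame of collar between 0.004 and 0.0085 m and angle between ring_center's own z axis and vertical below 0.08 rad and contact force between the fingers and dial_ring below 0.05 N), for 0.2 s.
2. the knob is home on the D-shaft with its stripe on the side of the flat (z of knob_center in the frame of shaft_tip between 0.001 and 0.0055 m and horizontal distance between knob_center and shaft_tip below 0.004 m and angle between the x axis of knob_center and the x axis of shaft_tip, either way round below 0.26 rad and angle between knob_center's own z axis and vertical below 0.1 rad), for 0.1 s.
At the end, for the whole second after the job is handed in: Ring flat on the pedestal round the collar (4.5 mm sideways, 2.5 mm in height). Knob on the shaft within 2.5 mm of home, 4 mm of the axis, 15 degrees of the flat, upright; the fingers still bear on it and the shaft is kept at least 3.5 mm in through the last second (all of step 2 and horizontal distance between ring_center and collar below 0.0045 m and z of ring_center in the frame of collar between 0.004 and 0.0085 m and angle between ring_center's own z axis and vertical below 0.08 rad and value of joint shaft_press above 0.0035 m and contact force between the fingers and knob above 3 N); the arm keeps its last pose, push and grip.
It fails at once if the clamp jar is shifted by more than 3 cm (distance of clamp_jar from where it was at the start of the episode above 0.03 m).
It fails at once if the shaker is shifted by more than 3 cm (distance of shaker from where it was at the start of the episode above 0.03 m).
It fails at once if the spoon set is shifted by more than 3 cm (distance of spoon_set from where it was at the start of the episode above 0.03 m).
It fails at once if the tea tin is shifted by more than 3 cm (distance of tea_tin from where it was at the start of the episode above 0.03 m).
It fails at once if the mug is shifted by more than 3 cm (distance of mug from where it was at the start of the episode above 0.03 m).
It also fails if it takes over 61 s, if anything falls off the work surface, if the arm or the gripper's body presses on something with over 40 N, if the wrist force passes 120 N, or if a joint passes its speed limit or range.

## Working session

There is one attempt and no reset: what is moved stays moved. The work goes in short steps, each a Python script; the robot and the scene stay as the last script left them, time stands still between calls to the robot, and variables do not carry over. Pictures are saved under pics/ and viewed, and the job is handed in when it is done.

```bash
mkdir -p pics; python3 - <<'E'
from station import r
import cv2,numpy as np
for n in("scene","top"):
    s=r.snapshot(n); cv2.imwrite(f"pics/{n}0.png",s["frame"][:,:,::-1])
    print(n,s["fx"],s["fy"],s["cx"],s["cy"],s["dist_coeffs"],np.round(s["R"],3).tolist(),s["t"], -np.array(s["R"]).T@np.array(s["t"]))
print(r.sense())
E
```

```text
scene 407.2381052719946 407.2381052719946 317.9341890046088 194.85868494305913 [-0.04162499  0.          0.          0.          0.        ] [[0.432, 0.902, 0.005], [0.604, -0.285, -0.745], [-0.67, 0.325, -0.667]] [-0.29309931 -0.23186965  1.66563348] [ 1.38263872 -0.34303631  0.94055404]
top 404.2563983150434 404.2563983150434 320.1335642630827 194.80215185651878 [0.00309432 0.         0.         0.         0.        ] [[0.002, -1.0, -0.016], [-0.999, -0.001, -0.038], [0.038, 0.016, -0.999]] [0.06430216 0.58244495 1.14426108] [0.53801824 0.04692278 1.1666383 ]
{'clock': 0.1, 'joints': array([ 6.97464659e+01,  5.25868634e+00,  7.05736878e+01,  6.89500502e-04,
        1.04267570e+02, -3.25019025e+00]), 'joint_vel': array([-0.00771993, -0.0482689 , -0.11771404,  0.04370385, -0.03211353,
        0.03342945]), 'joint_torque': array([ 1.86227335e-03, -4.47854984e+01, -4.07572138e+01,  7.00297253e-02,
        2.84066016e-02, -1.26325867e-04]), 'tcp_pos': array([0.1754895 , 0.57381663, 0.40363355]), 'orientation': array([-1.79900255e+02, -6.33387976e-03,  1.62996820e+02]), 'contact_force': array([-0.48268368,  0.26420113, -0.16357711]), 'torque': array([ 0.04076815, -0.04076126,  0.01293373]), 'opening': 0.08813274043630356}
```

View pics/scene0.png

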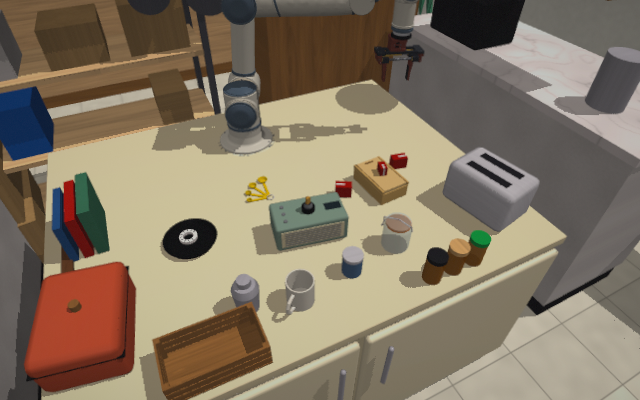

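View pics/top0.png

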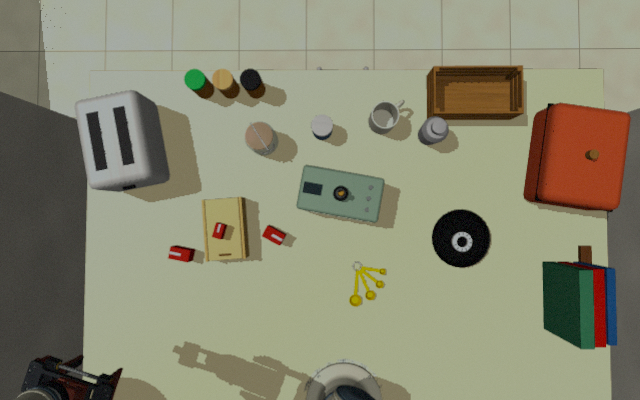

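The top view shows the dish and ring at (461,241), the radio at (341,194), and three red knobs at (219,231) on the box lid, (181,254) and (274,235). The knob on the lid fits the description (it is on the box and looks smallest). I'll confirm it with enlarged crops.

```bash
python3 - <<'E'
import cv2,numpy as np
a=cv2.imread("pics/top0.png");b=cv2.imread("pics/scene0.png")
f=lambda im,x,y,w,h,k:cv2.resize(im[y:y+h,x:x+w],None,fx=k,fy=k,interpolation=cv2.INTER_CUBIC)
A=f(a,160,190,130,80,6); cv2.imwrite("pics/c1.png",A)
B=f(a,290,155,105,75,7); cv2.imwrite("pics/c2.png",B)
C=f(b,260,140,160,115,5); cv2.imwrite("pics/c3.png",C)
E
```

```text
(no output)
```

View pics/c1.png

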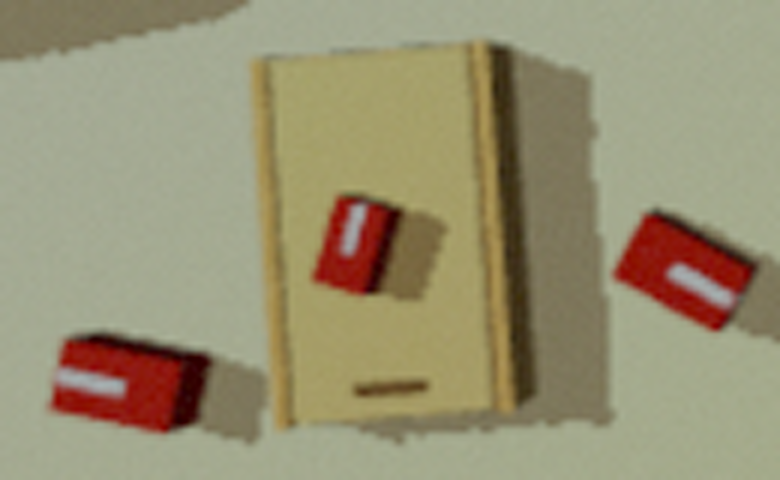

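View pics/c2.png

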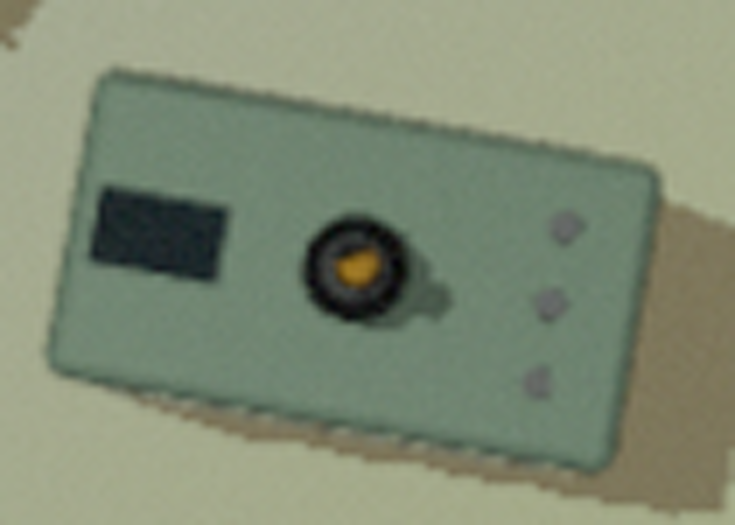

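View pics/c3.png

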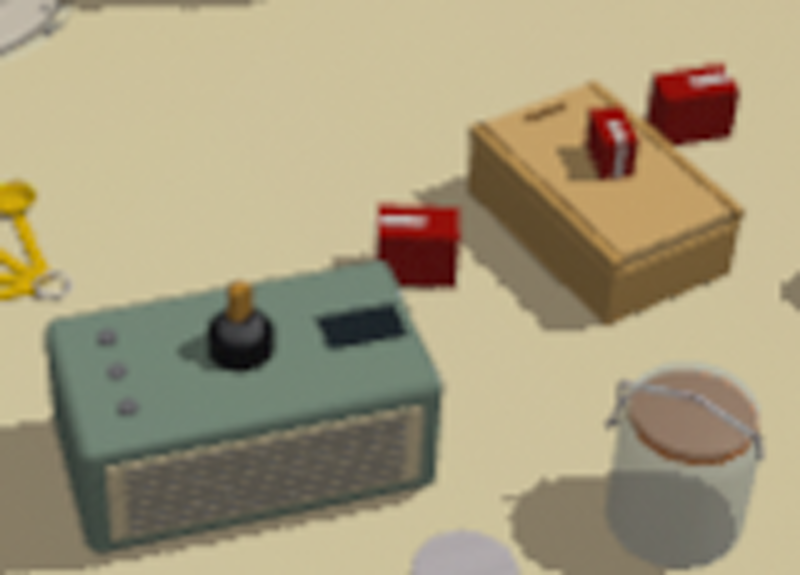

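The crop confirms that the lid knob at (219,231) is clearly the smallest, with its stripe pointing up and slightly right (about -15° yaw). The D-shaft flat faces up and slightly left. Now I'll measure.

```bash
cat > h.py <<'E'
import cv2,numpy as np
def K(s): return np.array([[s["fx"],0,s["cx"]],[0,s["fy"],s["cy"]],[0,0,1]])
def plane(s,px,z):
    px=np.asarray(px,float).reshape(-1,1,2)
    n=cv2.undistortPoints(px,K(s),np.array(s["dist_coeffs"])).reshape(-1,2)
    R=np.array(s["R"]);c=-R.T@np.array(s["t"])
    d=np.c_[n,np.ones(len(n))]@R
    return (c+d*((z-c[2])/d[:,2])[:,None])[:,:2]
def proj(s,X):
    p,_=cv2.projectPoints(np.asarray(X,float).reshape(-1,1,3),cv2.Rodrigues(np.array(s["R"]))[0],np.array(s["t"]),K(s),np.array(s["dist_coeffs"]))
    return p.reshape(-1,2)
def avg(r,name,n):
    s=r.snapshot(name);f=s["frame"].astype(float)
    for _ in range(n-1): f+=r.snapshot(name)["frame"]
    s["frame"]=f/n; return s
E
python3 - <<'E'
from station import r
from h import *
import pickle
S={n:avg(r,n,6) for n in("scene","top")}
pickle.dump(S,open("S.pkl","wb"))
def comp(m,near):
    n,l,st,c=cv2.connectedComponentsWithStats(m.astype(np.uint8)); 
    i=1+np.argmin(np.hypot(*(c[1:]-near).T)-0*st[1:,4]); return l==i,st[i],c[i]
T=S["top"];F=T["frame"];R_,G,B=F[...,0],F[...,1],F[...,2]
yy,xx=np.mgrid[:400,:640]
# ring: white inside dish
m=(F.min(2)>110)&(np.hypot(xx-461,yy-240)<22); 
cs,_=cv2.findContours(m.astype(np.uint8),cv2.RETR_EXTERNAL,cv2.CHAIN_APPROX_NONE);c=max(cs,key=cv2.contourArea)
e=cv2.fitEllipse(c);print("ring",e,plane(T,e[0],.018))
# dish
m=(F.max(2)<70)&(np.hypot(xx-461,yy-240)<40);cs,_=cv2.findContours(m.astype(np.uint8),cv2.RETR_EXTERNAL,cv2.CHAIN_APPROX_NONE);c=max(cs,key=cv2.contourArea)
e=cv2.fitEllipse(c);print("dish",e,plane(T,e[0],.018))
# scene ring
s=S["scene"];F2=s["frame"]
m=(F2.min(2)>110)&(np.hypot(xx-188,yy-237)<16)
cs,_=cv2.findContours(m.astype(np.uint8),cv2.RETR_EXTERNAL,cv2.CHAIN_APPROX_NONE);c=max(cs,key=cv2.contourArea)
e=cv2.fitEllipse(c);print("ring scene",e,plane(s,e[0],.015))
# brass
for n,F,near in(("top",T["frame"],(341,193)),("scene",F2,(307,200))):
    sat=F[...,0]-F[...,2]; m=(sat>45)&(F[...,0]>90)&(np.hypot(xx-near[0],yy-near[1])<11)
    print(n,m.sum(),xx[m].mean(),yy[m].mean(), xx[m].min(),xx[m].max(),yy[m].min(),yy[m].max())
print(np.round(T["frame"][186:201,332:351,0]).astype(int))
print(np.round((T["frame"][186:201,332:351,0]-T["frame"][186:201,332:351,2])).astype(int))
cv2.imwrite("pics/c4.png",cv2.resize(T["frame"][182:206,329:353,::-1].astype(np.uint8),None,fx=24,fy=24,interpolation=cv2.INTER_NEAREST))
cv2.imwrite("pics/c5.png",cv2.resize(F2[185:221,290:326,::-1].astype(np.uint8),None,fx=16,fy=16,interpolation=cv2.INTER_NEAREST))
E
```

```text
ring ((461.7041931152344, 241.2105255126953), (18.659988403320312, 19.325197219848633), 107.63468170166016) [[ 0.45193349 -0.33358277]]
dish ((460.7336730957031, 238.0079345703125), (56.180328369140625, 57.33005142211914), 127.49798583984375) [[ 0.460908   -0.33097102]]
ring scene ((187.9061279296875, 236.02468872070312), (13.435025215148926, 17.9860897064209), 77.43136596679688) [[ 0.45375691 -0.33470096]]
top 21 340.7142857142857 192.8095238095238 338 343 191 195
scene 130 306.16923076923075 194.6153846153846 297 316 190 203
[[112 110 112 110 103  78  59  38  40  38  45  60  84 102 110 111 111 111
  110]
 [111 112 111 100  64  31  15  15  20  19  15  19  37  59  91 110 112 111
  111]
 [112 112 100  61  20  16  22  35  48  44  29  20  16  22  51  79  98 112
  110]
 [113 101  62  26  25  42  47  43  51  48  42  41  20  20  23  50  90 110
  110]
 [112  92  28  13  36  59  54  31  35  43  60  63  39  20  19  36  69  97
  110]
 [108  80  17  32  54  55  39  50  80 107 113  96  54  29  15  31  58  79
   95]
 [ 98  60  19  34  58  73  94 128 142 147 145 122  67  38   7  22  55  74
   79]

[... 1164 characters left out ...]
  99 107 115 112  92  29  -1  -1  -1   0   0
   -2]
 [ -1  -1  -3   0  -2   8  80 117 120 117 111  87  25  -1   0  -1   0  -2
    0]
 [ -2  -3   1  -2  -1   3  61 103 117 113  98  57   6  -2  -3  -1  -2  -2
   -2]
 [  0  -1  -7  -2   0  -2  11  55  81  76  54  10   0  -2  -2   0  -2  -2
   -1]
 [ -2  -2  -3  -1   0   0   0   2   7  12   2  -2  -3   2   0   0  -1  -1
   -1]
 [ -1  -2  -2  -1  -2   0  -1  -2  -1  -1  -1   2   2  -2  -1   0  -2  -2
   -1]
 [ -2  -2   0   0  -1  -1  -2   2  -2  -1  -2  -1   1  -2  -4  -2  -1  -2
   -2]
 [ -2  -1  -1  -3  -2  -1  -1  -2  -1  -4   0  -3  -2  -3  -1  -1  -1  -1
   -2]
 [ -2  -2  -1  -2  -2  -2   0  -2  -1  -1  -1  -2  -2  -2   0  -2  -2  -1
   -2]]
```

```bash
sleep 0
```

```text
(no output)
```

View pics/c4.png

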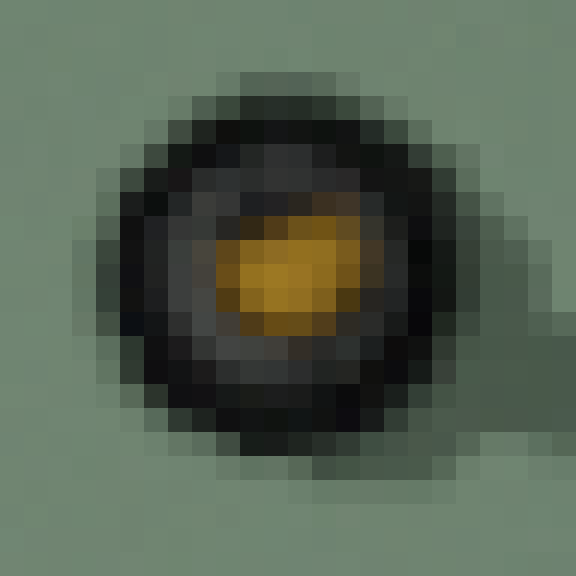

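View pics/c5.png

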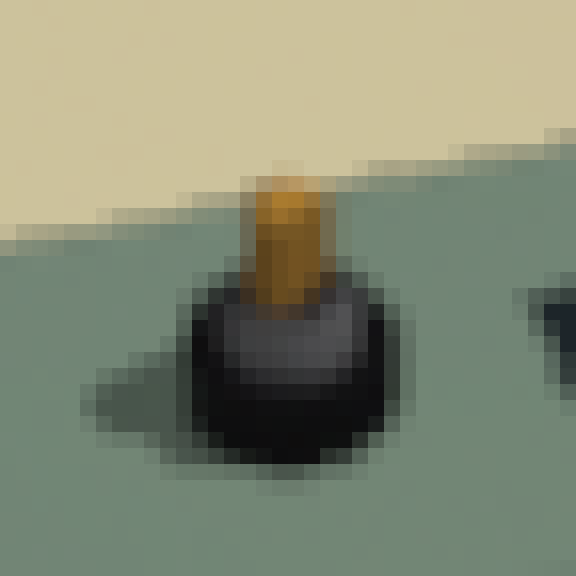

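```bash
python3 - <<'E'
from h import *
import pickle
S=pickle.load(open("S.pkl","rb"));T=S["top"];F=T["frame"]
yy,xx=np.mgrid[:400,:640]
# pedestal: subpixel edge by radial 50% crossing, lit green 110 / shadow 74 -> threshold on dark; fit with upsampled mask
U=8
g=cv2.resize(F[175:212,320:362].max(2).astype(np.float32),None,fx=U,fy=U,interpolation=cv2.INTER_CUBIC)
for th in(40,55,65):
    m=(g<th).astype(np.uint8);cs,_=cv2.findContours(m,cv2.RETR_EXTERNAL,cv2.CHAIN_APPROX_NONE);c=max(cs,key=cv2.contourArea)
    e=cv2.fitEllipse(c);p=[(e[0][0]+.5)/U-.5+320,(e[0][1]+.5)/U-.5+175]
    print(th,p,np.array(e[1])/U,plane(T,p,.116),plane(T,p,.112))
d=np.clip(F[...,0]-F[...,2],0,None);reg=np.hypot(xx-341,yy-193)<6.5
# top-surface mask, saturating weight
for cap in(60,85,117):
    w=np.where(reg,np.clip(d-6,0,cap),0)
    pts=plane(T,np.c_[xx[reg],yy[reg]],.149);ww=w[reg]
    c=(pts*ww[:,None]).sum(0)/ww.sum();q=pts-c;C=(q*ww[:,None]).T@q/ww.sum()
    ev,V=np.linalg.eigh(C);n=V[:,0]*np.sign(V[0,0])
    u=q@n;sk=(ww*u**3).sum()/ww.sum()/ev[0]**1.5
    print(cap,"cent",c,"std",np.sqrt(ev),"yaw short axis",np.degrees(np.arctan2(n[1],n[0])),"skew",sk,"area mm2",ww.sum()/cap*(1.017/404.256)**2*1e6)
# radio long axis
h=(F[...,1]-F[...,0]>8)&(F[...,1]<140)&(abs(xx-341)<60)&(abs(yy-194)<45)
cs,_=cv2.findContours(h.astype(np.uint8),cv2.RETR_EXTERNAL,cv2.CHAIN_APPROX_NONE);c=max(cs,key=cv2.contourArea)
rr=cv2.minAreaRect(c);print("radio",rr,plane(T,rr[0],.1))
# knob: red mask, top view, bright top
hsv=cv2.cvtColor(F.astype(np.uint8),cv2.COLOR_RGB2HSV)
print(F[220:243,208:232,0].round().astype(int))
print(F[220:243,208:232,1].round().astype(int))
E
```

```text
40 [340.4153881072998, 193.05127716064453] [13.92418766 14.07781887] [[0.58296055 0.01091564]] [[0.58313166 0.01077855]]
55 [340.4877738952637, 193.05320358276367] [14.40147686 14.66413784] [[0.58295579 0.0107276 ]] [[0.58312688 0.0105898 ]]
65 [340.5464172363281, 193.06085586547852] [14.74578762 15.02142525] [[0.58293608 0.01057526]] [[0.5831071  0.01043687]]
60 cent [0.58199674 0.01123606] std [0.00330012 0.00434755] yaw short axis 20.469240384342452 skew -0.09038230743912742 area mm2 173.53521095285532
85 cent [0.58199857 0.01121571] std [0.00315566 0.00419475] yaw short axis 20.527745194755987 skew -0.09409746338500481 area mm2 154.25168238349954
117 cent [0.58197007 0.01127094] std [0.00304684 0.00406711] yaw short axis 20.33996100086063 skew -0.09081039318976138 area mm2 124.89230443645617
radio ((339.983642578125, 193.1363983154297), (82.68280792236328, 45.25371170043945), 10.222168922424316) [[0.58341861 0.01150593]]
[[165 165 166 166 166 165 165 165 165 165 166 166 165 165 166 166 165 165
  166 165 166 166 166 166]
 [165 166 166 165 166 165 165 165 166 165 166 165 165 166 16
[... 3786 characters left out ...]
58 158 140  76  21  27  22  24  25  22  24  21   7   5  44  85 104
  104 104 104 103 103 129]
 [158 158 159 153 135 112  95  48  24  25  23  22  22   9   7  63 100 103
  104 105 103 104 104 131]
 [158 158 158 158 156 151 146 140 130  97  56  46  16  17  33  74 104 103
  104 105 105 102 124 150]
 [158 158 158 158 158 158 158 158 155 146 140 130 124 138 140 142 145 131
  103 104 104 105 129 158]
 [158 158 158 158 158 158 158 157 158 158 158 154 153 158 157 157 156 152
  145 145 144 144 150 157]
 [159 157 158 158 158 158 158 158 158 158 156 157 157 157 156 156 158 158
  156 157 157 156 156 157]
 [158 158 158 158 157 157 157 157 158 158 157 157 157 156 157 157 157 156
  156 157 157 157 157 157]]
```

```bash
python3 - <<'E'
from h import *
import pickle
S=pickle.load(open("S.pkl","rb"));T=S["top"];F=T["frame"];s=S["scene"]
U=8
def up(F,x0,x1,y0,y1): return cv2.resize(F[y0:y1,x0:x1].astype(np.float32),None,fx=U,fy=U,interpolation=cv2.INTER_CUBIC)
c=up(F,205,235,216,246);R_,G=c[...,0],c[...,1]
for lo in(70,90,100):
    m=((R_-G>68)&(R_>lo)).astype(np.uint8)
    cs,_=cv2.findContours(m,cv2.RETR_EXTERNAL,cv2.CHAIN_APPROX_NONE);k=cv2.convexHull(max(cs,key=cv2.contourArea)).reshape(-1,2)
    w=plane(T,(k+.5)/U-.5+[205,216],.092)
    rr=cv2.minAreaRect((w*1000).astype(np.float32));b=cv2.boxPoints(rr);print("knob",lo,rr,b.round(1).tolist())
W=(c[...,2]>90)&(G>90)&(c[...,2]>R_*.75);print(c[8*8:,:,:][0,0],W.sum())
ys,xs=np.nonzero(W[20:-20,20:-20]);
# knob scene
c=up(s["frame"],372,392,155,180);m=((c[...,0]-c[...,1]>60)).astype(np.uint8)
ys,xs=np.nonzero(m);p=[(xs.mean()+.5)/U-.5+372,(ys.mean()+.5)/U-.5+155];print("scene knob blob",p,"ray z=.078",plane(s,p,.078))
# shaft scene: project candidate axis
for z in(.116,.128,.14,.15): print(z,proj(s,[.5833,.0113,z]),proj(T,[.5833,.0113,z]))
f=s["frame"];print((f[192:208,300:314,0]-f[192:208,300:314,2]).round().astype(int))
print(f[204:216,298:318].max(2).round().astype(int))
E
```

```text
knob 70 ((483.9851989746094, 335.3623962402344), (25.13195037841797, 40.29354476928711), 74.57604217529297) [[461.20001220703125, 328.6000061035156], [500.1000061035156, 317.8999938964844], [506.70001220703125, 342.1000061035156], [467.8999938964844, 352.79998779296875]]
knob 90 ((484.0965576171875, 335.66583251953125), (24.405221939086914, 40.29823303222656), 74.34290313720703) [[461.3999938964844, 329.3999938964844], [500.20001220703125, 318.5], [506.79998779296875, 342.0], [468.0, 352.8999938964844]]
knob 100 ((484.0787353515625, 335.97344970703125), (24.142019271850586, 40.278324127197266), 75.17947387695312) [[461.5, 329.5], [500.5, 319.20001220703125], [506.6000061035156, 342.5], [467.70001220703125, 352.79998779296875]]
[148.50601 128.6018   72.28932] 1074
scene knob blob [np.float64(382.4959919555858), np.float64(165.74936267845004)] ray z=.078 [[0.47611516 0.34393383]]
0.116 [[307.69720201 205.2220707 ]] [[340.26744221 192.92062066]]
0.128 [[307.64925971 202.24176566]] [[340.42589064 192.71976639]]
0.14 [[307.60071512 199.2210755 ]] [[340.58803905 192.51422197]]
0.15 [[307.5
[... 1318 characters left out ...]
  59 112
  133 134]
 [ 95  85  86  62  22  17  24  38  47  50  53  55  52  37  20  19  59 113
  134 134]
 [ 86  86  86  64  24  17  19  21  26  30  30  31  24  20  18  16  58 113
  134 134]
 [ 86  86  86  63  22  16  16  16  18  17  18  17  16  17  18  17  75 119
  134 134]
 [ 86  86  86  66  32  15  15  15  16  15  15  15  15  15  16  31 100 130
  134 134]
 [120 103  86  80  60  30  15  14  15  15  14  15  16  17  49  95 125 134
  134 134]
 [134 126 103  86  80  66  43  27  20  14  15  16  48  62  99 127 134 134
  134 134]
 [134 134 126 120 120 118 114 112  99  86  86 101 115 117 128 134 134 134
  134 134]
 [134 134 134 134 134 134 134 134 128 124 125 130 134 134 134 134 134 134
  134 134]]
```

```bash
cat > a.py <<'E'
from station import r
import numpy as np
def go(p,yaw,speed=.15,corr=True):
    p=np.array(p,float); r.servo_line(list(p),[180,0,yaw],speed=speed)
def st(t):
    s=r.sense();print(t,"t%.1f"%s["clock"],np.round(s["tcp_pos"],4),np.round(s["orientation"],1),"F",np.round(s["contact_force"],1),"M",np.round(s["torque"],2),"op %.4f"%s["opening"]);return s
E
python3 - <<'E'
from a import *
r.reach([.4525,-.334,.30],[180,0,63]); st("above")
r.servo_line([.4525,-.334,.215],speed=.15); st("low")
s=st("x")
E
```

```text
above t4.0 [ 0.4529 -0.3335  0.3001] [180.   -0.   63.1] F [ 0.3  0.2 -0.7] M [-0.05  0.1   0.03] op 0.0879
low t4.8 [ 0.4528 -0.3341  0.2159] [179.9   0.   63. ] F [-1.  -1.   0.4] M [-0.07  0.08  0.02] op 0.0879
x t4.8 [ 0.4528 -0.3341  0.2159] [179.9   0.   63. ] F [-1.  -1.   0.4] M [-0.07  0.08  0.02] op 0.0879
```

```bash
python3 - <<'E'
from a import *
r.servo_line([.4525,-.334,.1905],speed=.08); st("down")
r.grab(5); st("g1")
r.let_go()
r.servo_line([.4525,-.334,.1905],[180,0,153],speed=.1) if False else None
r.servo_line([.4525,-.334,.225],speed=.15)
r.reach([.4525,-.334,.225],[180,0,-27] if False else [180,0,153]); st("rot")
E
```

```text
down t5.2 [ 0.4523 -0.3339  0.1898] [-179.9   -0.    63. ] F [0.7 0.9 0.2] M [-0.08  0.1  -0.07] op 0.0878
g1 t5.8 [ 0.4525 -0.334   0.1906] [180.   0.  63.] F [-0.8  0.   0.9] M [-0.04  0.17  0.02] op 0.0547
rot t8.3 [ 0.4524 -0.3339  0.2244] [ 1.800e+02 -1.000e-01  1.529e+02] F [-0.  -0.3 -0.2] M [-0.09  0.03 -0.02] op 0.0877
```

```bash
python3 - <<'E'
from a import *
r.servo_line([.4525,-.334,.1905],speed=.1); st("down")
r.grab(15); s=st("g2")
r.servo_line([.4525,-.334,.29],speed=.2); st("up")
from h import *
for n in("scene","top"):
    cv2.imwrite(f"pics/{n}1.png",r.snapshot(n)["frame"][:,:,::-1])
E
```

```text
down t8.8 [ 0.4524 -0.3339  0.1898] [ 1.80e+02 -1.00e-01  1.53e+02] F [-0.2  0.4 -0.1] M [-0.02 -0.03 -0.03] op 0.0876
g2 t9.4 [ 0.4525 -0.334   0.1906] [-180.    0.  153.] F [ 0.6 -0.   0.4] M [0.04 0.02 0.05] op 0.0559
up t10.0 [ 0.4524 -0.3339  0.2889] [ 1.80e+02 -1.00e-01  1.53e+02] F [ 0.1  0.2 -0.7] M [ 0.01 -0.01 -0.03] op 0.0564
```

View pics/scene1.png

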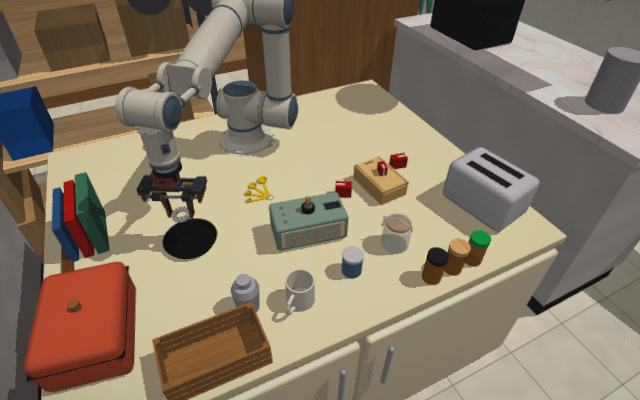

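The scene view shows the ring held in the fingers at (181,213) and the dish empty. Next I move it above the collar.

```bash
python3 - <<'E'
from a import *
r.servo_line([.4525,-.334,.38],speed=.25)
r.reach([.5833,.0113,.365],[180,0,153]); st("above")
r.servo_line([.5833,.0113,.318],speed=.1); st("mid")
from h import *
f=r.snapshot("scene")["frame"][:,:,::-1]
cv2.imwrite("pics/s2.png",cv2.resize(f[130:240,240:380],None,fx=5,fy=5,interpolation=cv2.INTER_CUBIC))
E
```

```text
above t12.0 [0.5833 0.0103 0.3647] [-180.    -0.   152.9] F [ 0.3 -0.4  0.2] M [-0.02  0.   -0.  ] op 0.0565
mid t12.7 [0.5833 0.0111 0.3181] [-180.   -0.  153.] F [0.7 0.1 0.2] M [-0.04  0.01 -0.04] op 0.0561
```

View pics/s2.png

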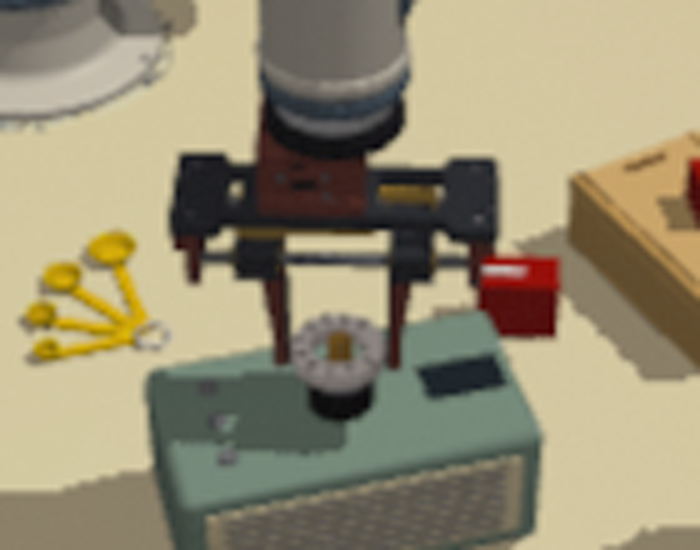

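The crop shows the shaft passing through the ring hole, centred (shaft at x=340, ring at about 338). I'll lower it now.

```bash
python3 - <<'E'
from a import *
r.servo_line([.5833,.0113,.308],speed=.05); st("a")
r.servo_line([.5833,.0113,.3015],speed=.04); st("b")
r.servo_line([.5833,.0113,.3005],speed=.02); s=st("c")
E
```

```text
a t13.1 [0.5832 0.0113 0.3075] [-180.   -0.  153.] F [ 0.6  0.  -0.5] M [-0.05  0.01 -0.  ] op 0.0565
b t13.4 [0.5832 0.0113 0.3011] [-180.   -0.  153.] F [-0.3 -0.8 -0.4] M [-0.02 -0.02 -0.03] op 0.0562
c t13.6 [0.5833 0.0113 0.3006] [180.   0. 153.] F [0.4 0.7 0.2] M [-0.02 -0.01  0.01] op 0.0564
```

```bash
python3 - <<'E'
from a import *
r.let_go(); r.wait(.2); st("o")
r.servo_line([.5833,.0113,.37],speed=.25)
r.reach([.484,.3358,.33],[180,0,164.6-90]); st("overknob")
from h import *
f=r.snapshot("scene")["frame"][:,:,::-1]
cv2.imwrite("pics/s3.png",cv2.resize(f[130:240,260:420],None,fx=5,fy=5,interpolation=cv2.INTER_CUBIC))
import pickle; T=avg(r,"top",3); pickle.dump((T,),open("T2.pkl","wb"))
cv2.imwrite("pics/t3.png",cv2.resize(T["frame"].astype(np.uint8)[170:220,310:370,::-1],None,fx=10,fy=10,interpolation=cv2.INTER_CUBIC))
E
```

```text
o t14.5 [0.5833 0.0113 0.3005] [180.   0. 153.] F [ 0.  -0.9 -0.2] M [-0.05  0.   -0.01] op 0.0878
overknob t16.6 [0.4842 0.3354 0.3295] [-180.     0.    74.6] F [-0.4  1.3  0.5] M [-0.07  0.09  0.01] op 0.0879
```

View pics/s3.png

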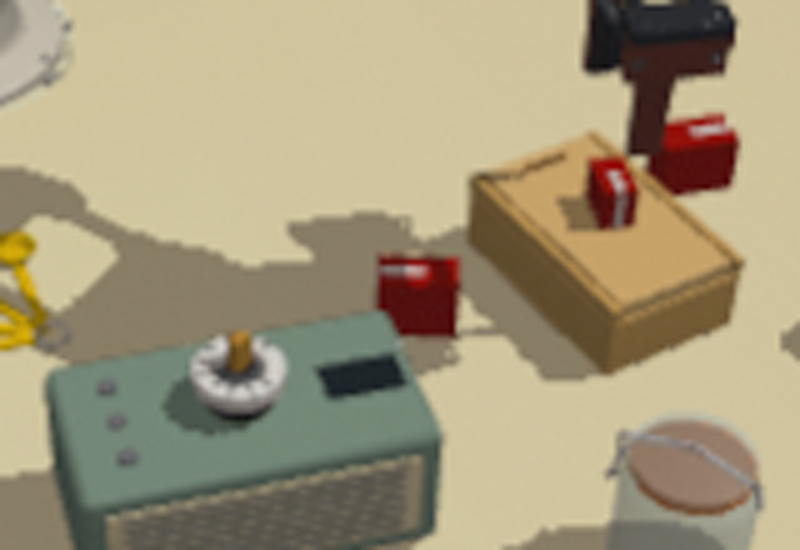

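View pics/t3.png

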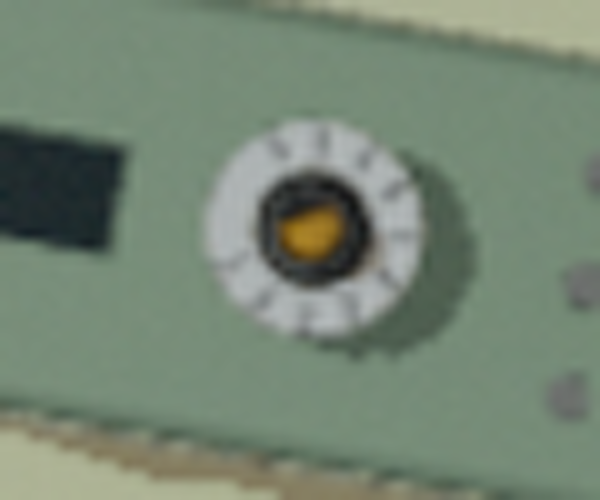

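```bash
python3 - <<'E'
from h import *
import pickle
T,=pickle.load(open("T2.pkl","rb"));F=T["frame"];U=8
c=cv2.resize(F[175:212,320:362].astype(np.float32),None,fx=U,fy=U,interpolation=cv2.INTER_CUBIC)
m=(abs(c[...,0]-c[...,1])<9)&(c.min(2)>100)
cs,_=cv2.findContours(m.astype(np.uint8),cv2.RETR_EXTERNAL,cv2.CHAIN_APPROX_NONE);k=cv2.convexHull(max(cs,key=cv2.contourArea))
e=cv2.fitEllipse(k);p=(np.array(e[0])+.5)/U-.5+[320,175];print("ring",p,np.array(e[1])/U,plane(T,p,.128))
yy,xx=np.mgrid[:400,:640];d=F[...,0]-F[...,2];reg=np.hypot(xx-340.7,yy-192.8)<5.5
for cap in(60,110):
    ww=np.clip(d-8,0,cap)[reg];pts=plane(T,np.c_[xx[reg],yy[reg]],.149)
    q0=(pts*ww[:,None]).sum(0)/ww.sum();q=pts-q0;ev,V=np.linalg.eigh((q*ww[:,None]).T@q);n=V[:,0]*np.sign(V[0,0]);print(q0,np.degrees(np.arctan2(n[1],n[0])))
from a import *
r.servo_line([.484,.3358,.2475],speed=.15); st("d")
r.grab(4); st("g")
E
```

```text
ring [341.0489502  192.57553101] [21.33566093 21.85274315] [[0.58367313 0.00969994]]
[0.58199175 0.01126147] 21.134580168138026
[0.58197235 0.0113221 ] 19.973926469432573
d t17.5 [0.4842 0.3359 0.2484] [180.   -0.   74.6] F [ 0.1 -0.3  0.6] M [-0.06  0.11  0.02] op 0.0877
g t18.3 [0.4839 0.3358 0.2475] [-180.     0.    74.6] F [0.  0.  0.2] M [-0.08  0.11 -0.05] op 0.0398
```

```bash
python3 - <<'E'
from a import *
from h import *
import pickle
s=avg(r,"scene",2)
r.let_go()
r.servo_line([.484,.3358,.29],speed=.2)
r.reach([.484,.3358,.29],[180,0,164.6])
r.servo_line([.484,.3358,.2475],speed=.12); 
r.grab(4); st("g")
r.let_go()
r.servo_line([.484,.3358,.32],speed=.25)
r.reach([.42,.22,.33],[180,0,164.6]);st("aside")
T=avg(r,"top",3)
pickle.dump((s,T),open("T3.pkl","wb"))
cv2.imwrite("pics/t4.png",T["frame"].astype(np.uint8)[:,:,::-1])
F=T["frame"];U=8
c=cv2.resize(F[216:246,205:235].astype(np.float32),None,fx=U,fy=U,interpolation=cv2.INTER_CUBIC);R_,G=c[...,0],c[...,1]
for lo in(70,90,100):
    m=((R_-G>68)&(R_>lo)).astype(np.uint8)
    cs,_=cv2.findContours(m,cv2.RETR_EXTERNAL,cv2.CHAIN_APPROX_NONE);k=cv2.convexHull(max(cs,key=cv2.contourArea)).reshape(-1,2)
    w=plane(T,(k+.5)/U-.5+[205,216],.092);print(cv2.minAreaRect((w*1000).astype(np.float32)))
# scene ring vs pedestal
F=s["frame"];c=cv2.resize(F[185:221,290:326].astype(np.float32),None,fx=U,fy=U,interpolation=cv2.INTER_CUBIC)
m=(abs(c[...,0]-c[...,1])<9)&(c.min(2)>90)
cs,_=cv2.findContours(m.astype(np.uint8),cv2.RETR_EXTERNAL,cv2.CHAIN_APPROX_NONE);k=cv2.convexHull(max(cs,key=cv2.contourArea))
e=cv2.fitEllipse(k);p=(np.array(e[0])+.5)/U-.5+[290,185];print("ring scene",p,np.array(e[1])/U,plane(s,p,.125), proj(s,[.5833,.0113,.125]))
E
```

```text
g t22.6 [0.484  0.3358 0.2475] [180.   -0.  164.6] F [-1.2 -0.4  0.3] M [ 0.06  0.01 -0.03] op 0.0239
aside t24.7 [0.4199 0.2199 0.3289] [-1.800e+02 -1.000e-01  1.646e+02] F [-0.6  0.7 -1. ] M [-0.03  0.    0.02] op 0.0879
((484.6380920410156, 332.91650390625), (25.489315032958984, 40.65720748901367), 74.69877624511719)
((484.8275146484375, 333.2718200683594), (24.685588836669922, 40.487850189208984), 74.6166763305664)
((484.8824768066406, 333.4945373535156), (24.249542236328125, 40.48872756958008), 74.71788024902344)
ring scene [309.17625809 201.12792969] [19.17527962 40.63130569] [[0.57788351 0.01868323]] [[307.66130134 202.99059781]]
```

View pics/t4.png

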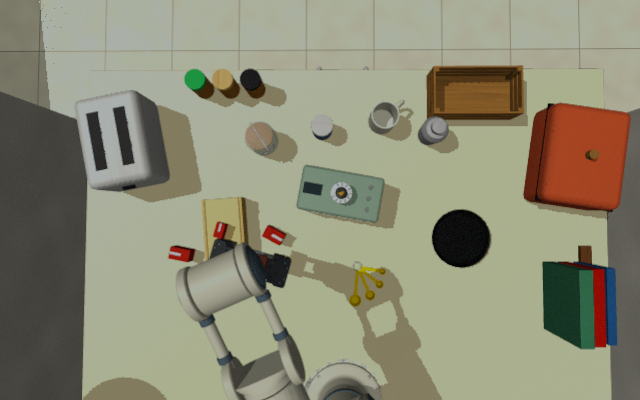

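Top-view check: the knob, centred by the jaws at arm position (.484,.3358), reads (.4848,.3334) in the camera. The placed ring shows a similar shift of about 1.6–2.4 mm in y. That puts the shaft at about (.583,.0131) in the arm frame.

```bash
python3 - <<'E'
from a import *
for y in(200.5,20.5,-159.5): print(y,r.inverse_kinematics([.583,.0131,.32],[180,0,y]))
for y in(164.6,-15.4): print(y,r.inverse_kinematics([.484,.3358,.25],[180,0,y]))
r.reach([.484,.3358,.32],[180,0,164.6])
r.servo_line([.484,.3358,.2475],speed=.12)
r.grab(40); st("g")
r.servo_line([.484,.3358,.37],speed=.25)
r.reach([.583,.0131,.37],[180,0,-159.5]); st("above")
r.servo_line([.583,.0131,.345],speed=.1);s=st("pre")
from h import *
f=r.snapshot("scene")["frame"][:,:,::-1]
cv2.imwrite("pics/s5.png",cv2.resize(f[130:240,240:380],None,fx=5,fy=5,interpolation=cv2.INTER_CUBIC))
E
```

```text
200.5 [  -2.05526859    2.59580185   81.81800161    0.           95.58619653
 -112.55526859]
20.5 [-2.05526859e+00  2.59580185e+00  8.18180016e+01 -2.54444375e-14
  9.55861965e+01  6.74447314e+01]
-159.5 [  -2.05526859    2.59580185   81.81800161    0.           95.58619653
 -112.55526859]
164.6 [ 31.44420242   4.96418808  86.49166599   0.          88.54414593
 -43.15579758]
-15.4 [ 3.14442024e+01  4.96418808e+00  8.64916660e+01 -2.54444375e-14
  8.85441459e+01  1.36844202e+02]
g t27.2 [0.484  0.3358 0.2475] [-180.    -0.   164.6] F [-0.1 -0.1  0.2] M [-0.01 -0.04  0.05] op 0.0233
above t29.1 [0.5829 0.0138 0.369 ] [ 1.799e+02 -1.000e-01 -1.595e+02] F [-0.2 -0.3 -0.5] M [0.03 0.03 0.02] op 0.0238
pre t29.5 [0.5828 0.0137 0.344 ] [ 1.800e+02 -1.000e-01 -1.595e+02] F [ 1.  -1.  -0.1] M [-0.05 -0.01 -0.01] op 0.0237
```

View pics/s5.png

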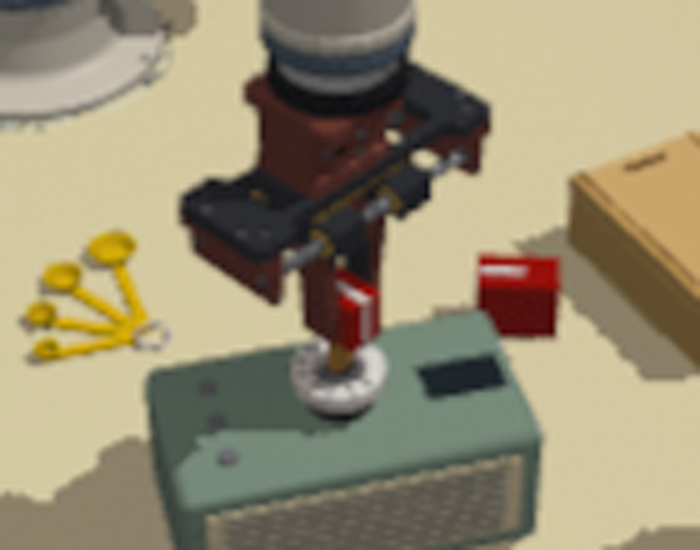

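The striped end faces away from the robot, as does the flat. I'm now descending in steps and watching the force.

```bash
python3 - <<'E'
from a import *
for z in(.340,.338,.336,.334,.332,.330):
    r.servo_line([.583,.0131,z],speed=.03); s=st(z)
    F=s["contact_force"]
    if np.linalg.norm(F)>12: break
E
```

```text
0.34 t29.8 [0.583  0.0131 0.34  ] [ 180.    -0.  -159.5] F [ 0.9 -0.2  0.3] M [0.03 0.03 0.02] op 0.0240
0.338 t30.1 [0.583  0.0131 0.3379] [ 180.    -0.  -159.5] F [ 0.  -0.8 -0.1] M [ 0.04  0.02 -0.02] op 0.0239
0.336 t30.3 [0.583  0.0131 0.3358] [ 180.    -0.  -159.5] F [ 0.5  1.3 -1.1] M [0.07 0.01 0.01] op 0.0236
0.334 t30.6 [0.583  0.0131 0.3338] [ 180.    -0.  -159.5] F [ 0.6  0.1 -0. ] M [ 0.06 -0.05 -0.04] op 0.0238
0.332 t30.8 [0.583  0.0131 0.3318] [ 180.    -0.  -159.5] F [-0.1  0.4 -1.1] M [ 0.07  0.05 -0.01] op 0.0235
0.33 t31.1 [0.583  0.0131 0.3298] [ 180.    -0.  -159.5] F [-0.8  0.6 -0.5] M [0.04 0.06 0.01] op 0.0241
```

```bash
python3 - <<'E'
from a import *
for z in(.328,.326,.325,.324,.323,.322,.321,.320,.319,.3185):
    r.servo_line([.583,.0131,z],speed=.03); s=st(z)
    F=s["contact_force"]
    if np.linalg.norm(F)>16: break
E
```

```text
0.328 t31.3 [0.583  0.0131 0.3278] [ 180.    -0.  -159.5] F [ 0.1  0.4 -0.2] M [-0.02  0.04  0.01] op 0.0240
0.326 t31.6 [0.583  0.0131 0.3258] [ 180.    -0.  -159.5] F [ 0.2 -0.  -0.6] M [ 0.07  0.01 -0.01] op 0.0236
0.325 t31.8 [0.583  0.0131 0.3249] [ 180.    -0.  -159.5] F [-0.8  0.7 -0.6] M [ 0.02  0.   -0.04] op 0.0232
0.324 t32.1 [0.583  0.0131 0.3244] [-180.     0.  -159.5] F [-0.9  0.2  1.7] M [ 0.05  0.06 -0.03] op 0.0238
0.323 t32.3 [0.583  0.0131 0.3235] [-180.     0.  -159.5] F [-0.8 -0.8  3.7] M [ 0.08  0.08 -0.07] op 0.0239
0.322 t32.6 [0.583  0.0131 0.3224] [-180.     0.  -159.5] F [-0.7  0.2  4. ] M [0.03 0.22 0.01] op 0.0238
0.321 t32.8 [0.583  0.0131 0.3214] [-180.     0.  -159.5] F [-1.2 -0.   6.3] M [ 0.03  0.25 -0.06] op 0.0239
0.32 t33.1 [0.583  0.0131 0.3207] [-1.800e+02  1.000e-01 -1.595e+02] F [-1.2 -1.4  6.4] M [ 0.08  0.32 -0.04] op 0.0241
0.319 t33.3 [0.583  0.0131 0.32  ] [-1.800e+02  1.000e-01 -1.595e+02] F [-1.6 -0.   7.6] M [ 0.05  0.31 -0.06] op 0.0238
0.3185 t33.6 [0.583  0.0131 0.3196] [-1.800e+02  1.000e-01 -1.595e+02] F [-2.3  0.   8.1] M [0.08 0.34 0.05] op 0.0242
```

The forces match the spring curve (contact at 0.3245, about 8 N now). I'll press to the stop with a little margin.

```bash
python3 - <<'E'
from a import *
for z in(.3175,.3165,.3155,.3145,.3135,.3125):
    r.servo_line([.583,.0131,z],speed=.03); r.wait(.1); s=st(z)
    if s["contact_force"][2]>14: break
r.wait(.5); st("hold")
from h import *
f=r.snapshot("scene")["frame"][:,:,::-1]
cv2.imwrite("pics/s6.png",cv2.resize(f[130:240,240:380],None,fx=5,fy=5,interpolation=cv2.INTER_CUBIC))
E
```

```text
0.3175 t33.9 [0.5829 0.0131 0.3189] [-1.800e+02  1.000e-01 -1.595e+02] F [-2.4  0.   8.5] M [0.02 0.44 0.04] op 0.0239
0.3165 t34.3 [0.5829 0.0131 0.3183] [-1.800e+02  1.000e-01 -1.595e+02] F [-2.8  0.8 10.3] M [ 0.03  0.58 -0.01] op 0.0238
0.3155 t34.6 [0.5828 0.0131 0.3182] [-1.799e+02  1.000e-01 -1.595e+02] F [-5.1 -0.3 12.4] M [ 0.01  0.83 -0.  ] op 0.0234
0.3145 t35.0 [0.5828 0.0131 0.3181] [-179.9    0.2 -159.5] F [-6.2  0.7 16.6] M [ 0.05  1.08 -0.01] op 0.0239
hold t35.5 [0.5828 0.0131 0.3181] [-179.9    0.2 -159.5] F [-5.4  0.1 16.4] M [0.04 1.09 0.02] op 0.0234
```

View pics/s6.png

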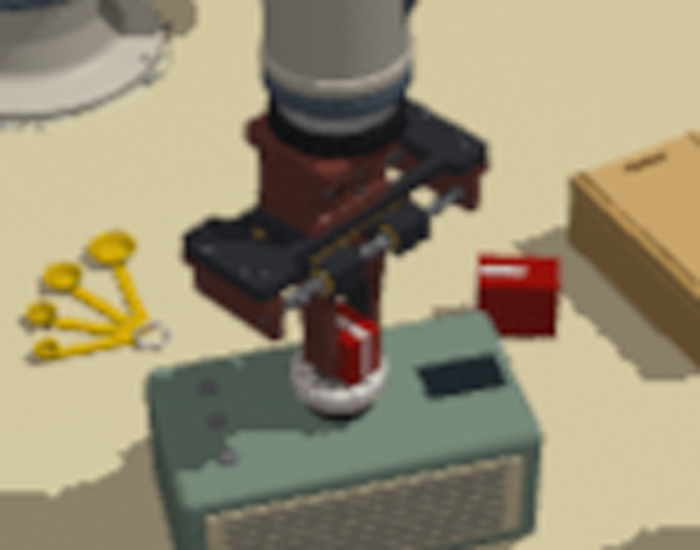

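The shaft is at its stop: height has levelled off at 0.318, 6.3 mm below first contact. The knob is home, the ring flat beneath it. Handing in.

```bash
python3 - <<'E'
from a import *
print(r.hand_in()); st("end")
E
```

```text
the job is handed in; nothing more can be done
None
the job is handed in; nothing more can be done
```

I set the ring on the pedestal collar and let go. I then pushed the smallest knob, the one from the box lid, home on the D-shaft with its stripe on the side of the flat. I handed in at about 35.5 s, still gripping the knob at 40 N and pressing; no verdict came back.

**Last checks**
- **Press:** the spring took up at a flange height of 0.3245 m, and the height levelled off at 0.318 m, about 6 mm further down, so the shaft is at its stop. The pressing force was about 16 N, held for the last half second.
- **Fit:** the knob slid down with no measurable sideways force or twist. I set it to the flat's measured angle, about 20° to the left of straight away from the robot.
- **Ring:** it was flat on the pedestal after I let go, and the final scene picture shows it still lying flat under the knob.
- **Bystanders:** I did not measure them again. None had visibly moved in the full top picture, taken before the knob was fitted.

**What disagreed**
- **Camera offset:** the top camera reads about 2 mm off from the arm in y. I found this from the jaw-centred knob after the ring was already down, so the ring probably sits 1.5–2 mm off the axis, inside the 4.5 mm limit. I corrected the knob's position for it.
- **Scene-view ring fit:** one automatic fit of the ring in the scene view was clearly wrong because its outline took in something besides the ring, so I ignored it.

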